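Inspect the trackball parts under the microscope and hand them over on their tray

ROBOT

A 6-joint arm with a two-finger parallel gripper is mounted at the origin on the work surface. World frame = base frame: x ahead of the robot, y to its left, z up, the work surface at z = 0. Lengths are in mm, angles in rad, forces in N, time in s.
With the tool pointing down it reaches from about 225 to 875 mm from the base axis. Payload 3.4 kg.
Tool frame: the origin (TCP) lies on the centre line of the jaws, within the pads' length; the fingertips stand 25 mm ahead of it and the grasp point (between the pads) lies 6 mm ahead of it; z points along the fingers, y is the line along which they close (so a half turn about z gives the same grasp; the last joint's range is limited). The gripper opens to 85 mm and grips with 20 to 120 N. Pads are 22 mm wide; open, the fingers measure 114 mm over their backs; the gripper's body (76 mm by 85 mm) begins 54 mm behind the grasp point. The pads swing forward as they close: fully open they stand 13 mm farther back than shut.
Start: joints at [-1.42, 0.276, 1.505, -0, 1.361, -0.121], TCP at [154.365, -553.924, 256.328] pointing down, gripper open.
Joint ranges: [-2.89, 2.89], [-0.75, 2.08], [0.22, 2.7], [-1.18, 4.32], [0.11, 2.71], [-2.7, 2.7]. Speed limits (rad/s): [2.57, 2.57, 3.14, 3.14, 3.14, 3.14].

INTERFACE

Orientations are given as a unit quaternion [x, y, z, w].
In Python, from station import r gives the robot as it stands. Calls block until the motion is done:
- r.goto(position, orientation): joint-space move of the TCP to a pose.
- r.move_l(position, attitude=None, feed=150, force_limit=None): straight line of the TCP; attitude=None keeps the orientation; feed is the mean speed in mm/s. With force_limit (N) it stops when the force on the tool has changed by that much, and returns True; else False.
- r.goto_joints(angles): joint-space move.
- r.move_gripper(opening, strength=None): finger opening in mm; strength is the grip in N (None keeps the last); returns when the fingers have stopped.
- r.dwell(seconds).
- r.ik(position, orientation): joint angles nearest the present ones, or None.
- r.read_state(): the state.
- r.capture(name): name is "scene" or "top" or "wrist"; returns a dict with "color" (400x640x3 uint8, red, green, blue), "fovy" (degrees; the focal length in pixels is half the picture's height over the tangent of half this angle, whatever the lens; pixels are square), "cx", "cy" (the principal point, pixels), "k1" (the pictures are not rectified: a ray, as slopes to the right and down, at radius r is drawn at 1 + k1 r^2 times it, then the intrinsics apply), "cam_to_world" (4x4, takes a point from camera to world coordinates). Camera axes: x right, y down, z forward; pixel columns grow to the right and rows downward; lengths in mm; the calibration is good to about 2 mm. A picture is of the moment at which its call begins. There is no depth.
A pose or a line that the arm cannot do raises r.MotionError and nothing moves.
- r.hand_in(): hands the job in; it is judged then, once.
Trained networks look in a picture, given as the dict that the camera call returned (one of the last four; its "shot" number tells which), for a name from the list of things; names that differ only in an ending like _2 or _b are one class to them, and where a whole thing is asked for, a point or a joint stands for the part that bears it (a point fixed in the world has none). Each returns a list of dicts, best first, with "p" (0 to 1); they miss things now and then, are a little off and sometimes report something else, mostly with a low value. They report only what shows in the picture. A call takes as long as a camera call. They do not tell look-alikes from the thing itself.
- r.look_for(name, picture): "rect" ([left, top, right, bottom] as shares, 0 to 1, of the picture: columns of its width, rows of its height, round what is visible of it).
The state is a dict: "time": time; "joint_positions": joint angles; "qvel": joint speeds; "effort": joint torques, N m; "tool_pos": TCP position; "eef_rot": TCP orientation; "ft_force": force on the tool from outside, world axes, zero at the start; "wrist_torque": the same for the moment, N m; "width": finger opening in mm; "grasp_force": force on a finger pad.
Only numpy, scipy, OpenCV 4.12 (cv2) and the standard library are available. Lean on these libraries where they do the work, as an engineer would, in place of code of your own. Each camera call takes 0.05 s, during which the arm holds its last target. There are 200 camera calls.

TASK

Two parts from a dismantled trackball lie on the small tray on the microscope's gliding stage: slide the stage until the lens of the sensor board stands centred under the microscope and pause there for a second, then bring the loose ball under it and pause for a second again. Then pull the stage all the way out to the front, lift the tray off and carry it level, so that the ball stays in its pocket, to the black rubber mat, and finish still holding it, level and motionless, about a hand's width (10 cm) above the middle of the mat for your partner to take the parts from. Do not knock the microscope, and leave the other things on the table where they lie.

Things in the scene. Friction and masses are not known exactly. Their poses are not given: they have to be found in the camera images.
- microscope_base: Grey base plate of the microscope, fixed to the table, 315 x 220 mm, 15 mm thick. Its origin lies at table height, with x towards the microscope's column (roughly away from the robot) and y to the left seen from the front; the plate reaches from x = -110 to +205 mm. The stage above it slides along these x and y axes. At stage_x = 0, stage_y = 0 the centre of the stage plate is at x = -60, y = 0 mm in this frame.
- microscope: The microscope, fixed: an upright steel column (22 mm across, 300 mm high, at x = 170 mm in the base's frame), a short level arm at 213-237 mm height and an upright black tube (33 mm across, from 140 to 268 mm above the table, narrowing to 19 mm at its lower end). Its frame is that of the base.
- microscope_lens (a point): Centre of the lower end of the microscope's tube, 140 mm above the table, on the tube's vertical axis; x = 60, y = 0 mm in the base's frame. A part is under the microscope when it stands vertically below this point.
- stage_x (a joint): Gliding stage, travel away from the front along the base's x, 0 to 0.14 m; 0 = pulled all the way out to the front (towards the robot), the plate then clear of the microscope. The job starts there. Slides freely with about 1 N of friction and stays where it is left.
- stage_y (a joint): Gliding stage, sideways travel along the base's y, -0.065 to +0.065 m; 0 = middle, where the job starts. About 1 N of friction; stays where it is left.
- stage_post (a point): Hand post of the stage: an upright black cylinder 18 mm across standing on a 30 mm wide tongue at the stage plate's front, 115 mm in front of the plate's centre; it stands from 40 to 85 mm above the table and this point is on its axis, 67 mm above the table. It moves both slides at once. The stage plate is 120 x 180 mm, its non-slip top 41 mm above the table.
- tray: Loose grey plastic tray, 90 mm (its x) x 150 mm (its y), floor 3 mm thick, lip 12 mm high, about 170 g, lying on the stage plate by friction only. Origin: centre of its underside; z up. Across its middle, along its x, runs the handle, a level bar on two uprights, so that the two halves lie to its +y side (ball) and -y side (sensor board).
- tray_grip (a point): Middle of the tray's handle bar, 70 mm above the tray's underside. The bar is 66 mm long along the tray's x, 14 mm thick along its y, 16 mm high (62 to 78 mm above the underside); the uprights, 12 mm wide, stand at 21 to 33 mm either side of this point along x, with nothing between them below the bar. Grip the bar's two flat sides from above, closing along the tray's y.
- sensor_lens (a point): Small round glass lens, 10 mm across, in the middle of the green sensor board fixed in the tray's -y half: 42 mm from the handle's mid-plane, 14 mm above the tray's underside. First mark for the microscope.
- pocket (a point): Where the ball's centre is when it stands in the middle of its pocket: 42 mm from the handle's mid-plane on the tray's +y side, 20 mm above the underside. The pocket is a round rim, 26 mm inside and 34 mm outside diameter, only 3 mm high, on the flat floor: the ball can wander about 3 mm in it and rolls over the rim when the tray tips past about 30 degrees or is jerked.
- ball_center (a point): Centre of the loose black trackball ball, 34 mm across, about 35 g, standing in the pocket. Second mark for the microscope.
- mat: Black rubber mat, 220 mm (x) x 180 mm (y), 3 mm thick, fixed flat on the table to the left or right of the microscope. Origin: centre of its underside. The finished tray is held over its middle.
- laptop_board: Stripped blue laptop circuit board, about 210 x 180 mm and 12 mm high, fixed flat on the table on the other side of the microscope from the mat. Not part of the job. Origin: middle of its underside.
- hard_drive: Bystander: small hard drive, 100 x 70 x 10 mm, loose on the table. Origin: centre of its underside.
- trackball_shell: Bystander: empty black trackball housing, 125 x 75 mm, 36 mm high, with a round open socket, loose on the table. Origin: centre of its underside.
- screwdriver: Bystander: orange-handled screwdriver, 190 mm long, about 30 mm thick, lying loose on the table near the robot, along its own x. Origin: on the table under its middle.
Mind the look-alikes: they are no part of the job. What is meant by the tray is not yellow, and is the smaller of those in its own colour. There is more than one size of the part that bears ball_center; the job needs the smaller.

How it is judged:
By the outcome, as a careful person would: the job done as asked, in the order asked, and still so for the second after the job is handed in, while the arm keeps its last pose, push and grip.
It also fails if it takes over 67 s, if anything falls off the work surface, if the arm or the gripper's body presses on something with over 40 N, if the wrist force passes 120 N, or if a joint passes its speed limit or range.

## Working session

There is one attempt and no reset: what is moved stays moved. The work goes in short steps, each a Python script; the robot and the scene stay as the last script left them, time stands still between calls to the robot, and variables do not carry over. Pictures are saved under pics/ and viewed, at most 10 in all, crops included, and the job is handed in when it is done.

```bash
ls; mkdir -p pics
cat > h.py <<'E'
import numpy as np, cv2
from station import r
def ray(c,u,v):
    h=c["color"].shape[0]; f=h/2/np.tan(np.radians(c["fovy"])/2)
    d=np.array([(u-c["cx"])/f,(v-c["cy"])/f]); s=d.copy()
    for _ in range(30): s=d/(1+c["k1"]*(s@s))
    M=np.array(c["cam_to_world"]); D=M[:3,:3]@np.array([s[0],s[1],1]); return M[:3,3],D/np.linalg.norm(D)
def at(c,u,v,z):
    o,d=ray(c,u,v); return o+d*(z-o[2])/d[2]
def tri(L):
    A=0;b=0
    for o,d in L:
        P=np.eye(3)-np.outer(d,d); A=A+P; b=b+P@o
    return np.linalg.solve(A,b)
def proj(c,p):
    M=np.array(c["cam_to_world"]); q=M[:3,:3].T@(np.array(p)-M[:3,3]); s=q[:2]/q[2]
    h=c["color"].shape[0]; f=h/2/np.tan(np.radians(c["fovy"])/2)
    s=s*(1+c["k1"]*(s@s)); return s*f+[c["cx"],c["cy"]]
def save(c,n): cv2.imwrite("pics/"+n,c["color"][:,:,::-1])
E
python3 - <<'E'
from h import *
for n in ["scene","top"]:
    c=r.capture(n); save(c,n+"0.png")
    print(n,np.round(np.array(c["cam_to_world"])[:3],3).tolist(),c["fovy"],c["k1"])
    for k in ["tray","stage_post","ball_center","sensor_lens","mat","microscope_base","microscope","tray_grip"]:
        L=r.look_for(k,c)
        for d in L[:3]: print(k,round(d["p"],2),np.round(np.array(d["rect"])*[640,400,640,400]).tolist())
print(r.read_state())
E
```

```text
pics
scene [[-0.759, 0.438, -0.482, 951.032], [0.651, 0.501, -0.57, 609.415], [-0.008, -0.746, -0.665, 810.646]] 52.64469440089375 -0.019227577836914714
tray 0.97 [267.0, 223.0, 325.0, 279.0]
tray 0.95 [428.0, 214.0, 509.0, 284.0]
tray 0.66 [292.0, 129.0, 337.0, 164.0]
stage_post 0.81 [257.0, 222.0, 335.0, 287.0]
stage_post 0.71 [269.0, 226.0, 326.0, 275.0]
ball_center 0.82 [309.0, 310.0, 325.0, 331.0]
ball_center 0.68 [270.0, 225.0, 326.0, 279.0]
ball_center 0.52 [297.0, 251.0, 308.0, 262.0]
sensor_lens 0.84 [427.0, 213.0, 507.0, 289.0]
sensor_lens 0.78 [271.0, 224.0, 326.0, 279.0]
mat 0.81 [211.0, 152.0, 292.0, 198.0]
mat 0.23 [159.0, 190.0, 200.0, 221.0]
microscope_base 0.66 [172.0, 196.0, 337.0, 342.0]
microscope 0.84 [172.0, 194.0, 250.0, 304.0]
tray_grip 0.87 [267.0, 226.0, 326.0, 279.0]
tray_grip 0.8 [430.0, 216.0, 507.0, 289.0]
tray_grip 0.69 [292.0, 129.0, 338.0, 160.0]
top [[-0.012, -0.99, 0.139, 297.696], [-1.0, 0.011, -0.005, -11.77], [0.003, -0.139, -0.99, 1051.304]] 56.66909906265671 -0.07018858824110957
tray 0.75 [273.0, 131.0, 329.0, 169.0]
tray 0.66 [409.0, 259.0, 46
[... 591 characters left out ...]
time': 0.9, 'joint_positions': array([-1.42001224e+00,  2.75875585e-01,  1.50488556e+00,  1.06767696e-05,
        1.36066765e+00, -1.21011828e-01]), 'qvel': array([ 0.00197198, -0.0005388 , -0.00193414,  0.00027057, -0.00070439,
       -0.00175533]), 'effort': array([ 1.11491241e-03, -4.16638935e+01, -2.46101475e+01, -1.91732979e-04,
        2.34355994e-04, -7.08872278e-06]), 'tool_pos': array([ 154.36421241, -553.93997264,  256.34771654]), 'eef_rot': array([9.90780223e-01, 1.35478941e-01, 6.44006015e-06, 8.18438592e-05]), 'ft_force': array([ 0.57336632, -0.66891532,  0.21554679]), 'wrist_torque': array([ 0.04486304, -0.00105175,  0.07163117]), 'grasp_force': 0.0, 'width': 85.19393574581125}
```

View images.

View pics/top0.png

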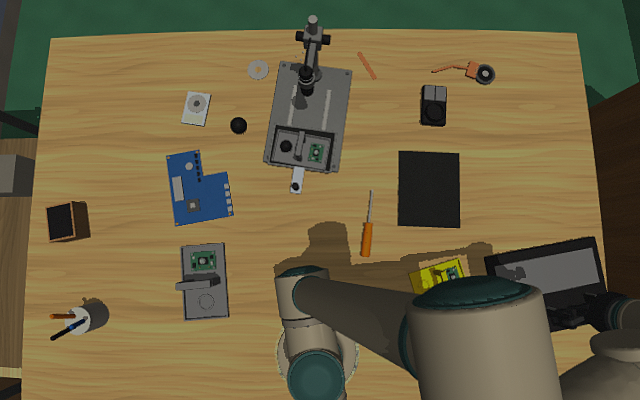

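View pics/scene0.png

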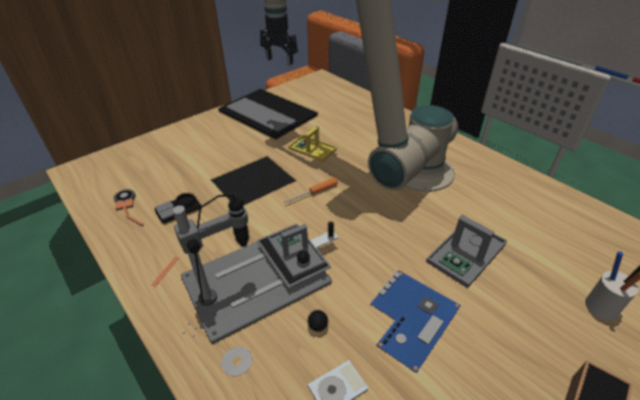

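The top view shows the tray on the stage at about (302,150), the ball at (286,146), the lens at (317,152), the post at (296,186), the tube at about (307,80) and the mat at (429,190). The look-alikes are a large grey tray at (204,281), a yellow tray at (437,275) and a big ball at (238,125). The scene view agrees.

Run:
```python
from h import *
c=r.capture("top")
for n,u,v,z in [("post",296,186,85),("tray",302,150,50),("ball",286,146,61),("lens",317,152,55),("matTL",398,151,3),("matTR",460,153,3),("matBL",398,227,3),("matBR",460,228,3),("baseTL",281,61,15),("baseTR",352,70,15),("baseBL",264,168,15),("bar",300,146,119)]:
    print(n,np.round(at(c,u,v,z),1))
w=r.capture("wrist"); s=r.read_state()
from scipy.spatial.transform import Rotation as R
Rt=R.from_quat(s["eef_rot"]).as_matrix(); M=np.array(w["cam_to_world"])
print("cam in tool",np.round(Rt.T@(M[:3,3]-s["tool_pos"]),1),np.round(Rt.T@M[:3,:3],2).tolist(),w["fovy"],w["k1"])
im=c["color"][40:210,230:480,::-1]; cv2.imwrite("pics/top1.png",cv2.resize(im,None,fx=3.2,fy=3.2,interpolation=cv2.INTER_CUBIC))
```

```text
post [447.2  49.7  85. ]
tray [553.4  35.   50. ]
ball [562.4  78.4  61. ]
lens [546.   -6.5  55. ]
matTL [ 559.6 -242.     3. ]
matTR [ 552.4 -425.2    3. ]
matBL [ 339.3 -233.     3. ]
matBR [ 333.7 -411.     3. ]
baseTL [837.7  98.8  15. ]
baseTR [ 806.3 -113.2   15. ]
baseBL [511.  145.3  15. ]
bar [546.5  36.9 119. ]
cam in tool [  74.7   -1.8 -116.6] [[-0.0, -0.96, -0.29], [1.0, -0.0, 0.0], [-0.0, -0.29, 0.96]] 61.79625530121562 -0.006777549389269158
```

View pics/top1.png

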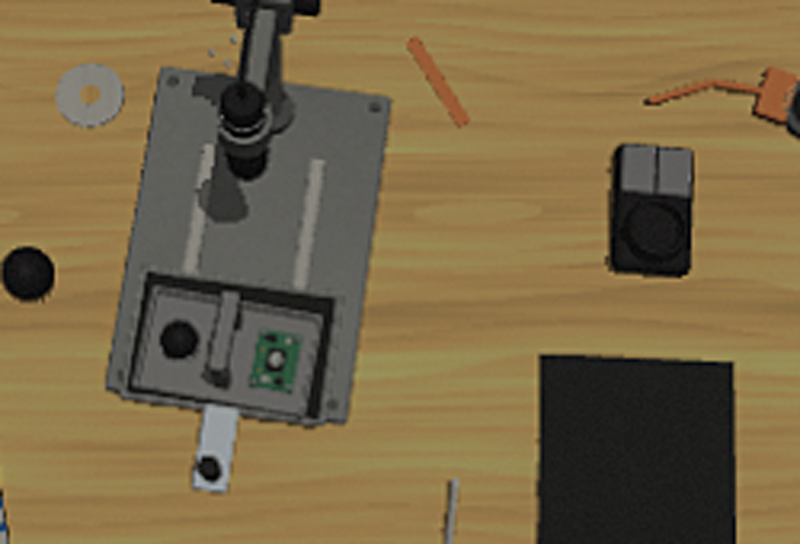

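```bash
cat >> h.py <<'E'
from scipy.spatial.transform import Rotation as R
def Q(yaw): # tool down, tool x axis at world angle yaw
    return (R.from_euler('z',yaw)*R.from_quat([1,0,0,0])).as_quat()
E
python3 - <<'E'
from h import *
y0=np.radians(-8)
for nm,yaw in [("fwd",y0),("back",y0+np.pi)]:
    for p in [[500,40,300],[447,50,73],[570,80,73],[585,-10,73],[547,37,117],[444,-328,180]]:
        q=r.ik(p,Q(yaw)); print(nm,p,None if q is None else np.round(q,2))
# base corners from the top view
c=r.capture("top")
P=np.array([at(c,230+x/3.2,40+y/3.2,15)[:2] for x,y in [(162,68),(391,98),(106,391),(349,424)]])
Bc=np.array([[205,110],[205,-110],[-110,110],[-110,-110]])
a=P-P.mean(0); b=Bc-Bc.mean(0); th=np.arctan2((b[:,0]*a[:,1]-b[:,1]*a[:,0]).sum(),(a*b).sum())
Rm=np.array([[np.cos(th),-np.sin(th)],[np.sin(th),np.cos(th)]]); t=P.mean(0)-Rm@Bc.mean(0)
print("th",np.degrees(th),"org",t,"res",np.round(P-(Bc@Rm.T+t),1).tolist(),"lens",Rm@[60,0]+t,"post",Rm@[-175,0]+t,"plate",Rm@[-60,0]+t)
E
```

```text
fwd [500, 40, 300] [-0.06  0.14  1.57 -0.    1.43  1.65]
fwd [447, 50, 73] [-0.04  0.28  2.03 -0.    0.83  1.67]
fwd [570, 80, 73] [ 0.02  0.43  1.76 -0.    0.95  1.73]
fwd [585, -10, 73] [-0.14  0.45  1.74 -0.    0.96  1.57]
fwd [547, 37, 117] [-0.06  0.35  1.77 -0.    1.02  1.65]
fwd [444, -328, 180] [-0.76  0.3   1.68 -0.    1.17  0.95]
back [500, 40, 300] [-0.06  0.14  1.57 -0.    1.43 -1.49]
back [447, 50, 73] [-0.04  0.28  2.03 -0.    0.83 -1.47]
back [570, 80, 73] [ 0.02  0.43  1.76 -0.    0.95 -1.41]
back [585, -10, 73] [-0.14  0.45  1.74 -0.    0.96 -1.57]
back [547, 37, 117] [-0.06  0.35  1.77 -0.    1.02 -1.49]
back [444, -328, 180] [-0.76  0.3   1.68 -0.    1.17 -2.19]
th -8.601332757933408 org [619.19269785  23.54765666] res [[-1.4, -1.8], [-1.1, 2.2], [1.1, -0.8], [1.5, 0.4]] lens [678.517872    14.57415608] post [446.16093992  49.72036666] plate [559.86752371  32.52115723]
```

Run:
```python
from h import *
import pickle
yaw=np.radians(-8.6)+np.pi; out=[]
for i,p in enumerate([[520,-40,290],[520,110,290]]):
    r.goto(p,Q(yaw)); c=r.capture("wrist"); save(c,f"w{i}.png"); out.append(c)
    for k in ["ball_center","sensor_lens","stage_post","tray_grip"]:
        for d in r.look_for(k,c)[:2]: print(k,round(d["p"],2),np.round(np.array(d["rect"])*[640,400,640,400]).tolist())
pickle.dump(out,open("w.pkl","wb")); print(r.read_state()["time"])
```

```text
ball_center 0.95 [418.0, 175.0, 450.0, 207.0]
ball_center 0.87 [517.0, 202.0, 564.0, 238.0]
sensor_lens 0.91 [324.0, 145.0, 466.0, 239.0]
stage_post 0.94 [311.0, 70.0, 473.0, 240.0]
stage_post 0.51 [364.0, 330.0, 424.0, 377.0]
tray_grip 0.97 [325.0, 139.0, 468.0, 240.0]
ball_center 0.74 [283.0, 192.0, 309.0, 225.0]
ball_center 0.65 [177.0, 93.0, 341.0, 260.0]
sensor_lens 0.77 [191.0, 161.0, 328.0, 260.0]
stage_post 0.61 [178.0, 94.0, 339.0, 258.0]
tray_grip 0.98 [190.0, 158.0, 325.0, 262.0]
4.4583
```

View pics/w0.png

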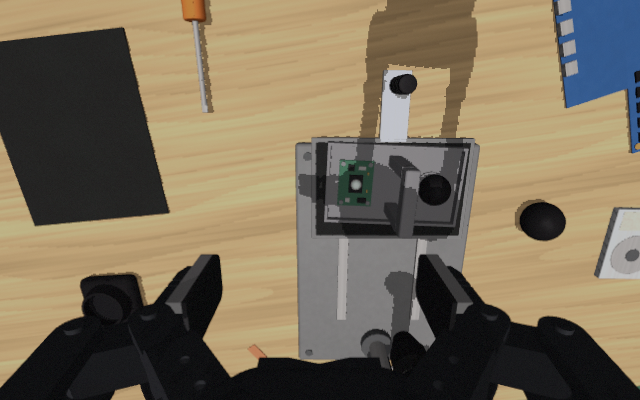

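View pics/w1.png

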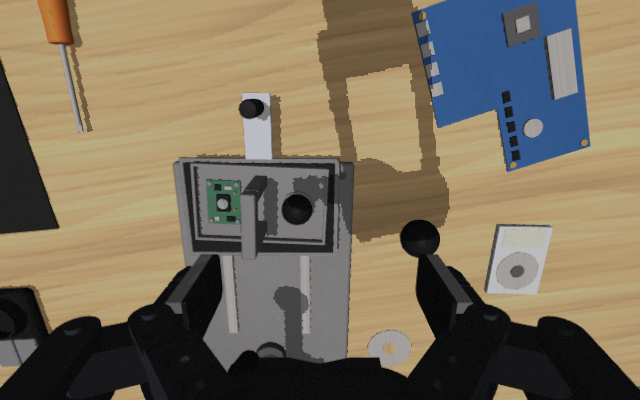

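Both wrist views show the lens at (356,184) and (222,205), the ball at (434,189) and (296,209), and the post top at about (405,84) and (245,108). I'll zoom in to refine these, and look at the tube's lower end in the scene view.

Run:
```python
from h import *
import pickle
a,b=[x["color"][:,:,::-1] for x in pickle.load(open("w.pkl","rb"))]
A=cv2.resize(a[60:245,290:485],None,fx=3,fy=3,interpolation=cv2.INTER_CUBIC)  # 195x185
B=cv2.resize(b[85:265,165:360],None,fx=3,fy=3,interpolation=cv2.INTER_CUBIC)
A=A[:555,:]; B=np.vstack([B,np.zeros((15,585,3),np.uint8)])
cv2.imwrite("pics/z0.png",A); cv2.imwrite("pics/z1.png",B)
```

```text
(no output)
```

View pics/z0.png

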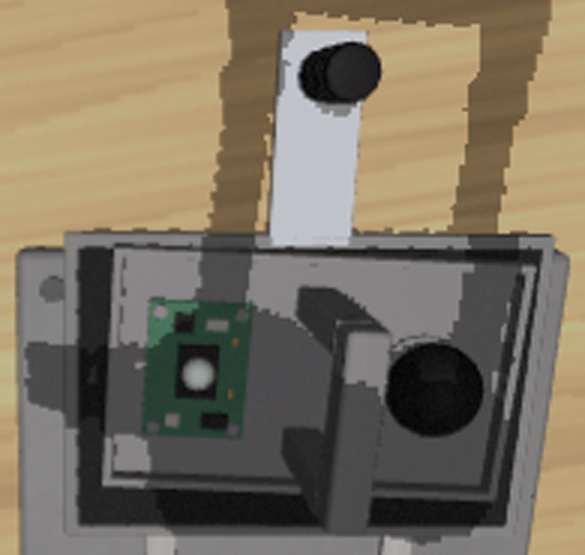

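View pics/z1.png

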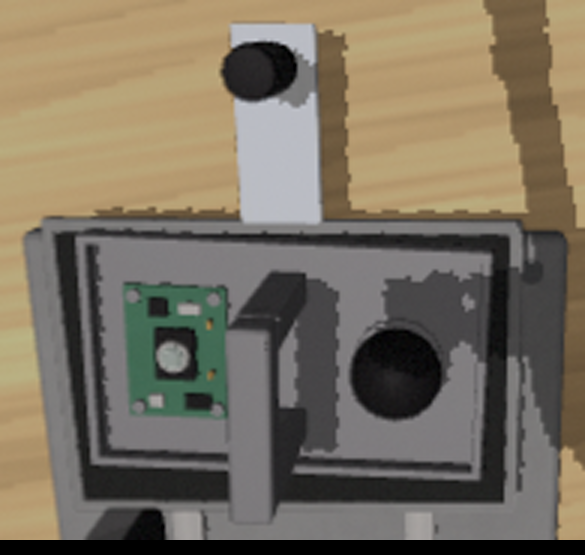

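Run:
```python
from h import *
import pickle
a,b=pickle.load(open("w.pkl","rb"))
pts={"lens":((198,376),(172,354)),"ball":((435.5,388),(396,374)),"post":((353,71),(249,72)),
"bar1a":((347,333),(229,328)),"bar1b":((389,333),(274,328)),"bar2a":((329,531),(230,521)),"bar2b":((376,531),(271,521))}
W={}
for k,(p,q) in pts.items():
    L=[ray(a,290+p[0]/3,60+p[1]/3),ray(b,165+q[0]/3,85+q[1]/3)]
    X=tri(L); W[k]=X; print(k,np.round(X,1),"miss",[round(float(np.linalg.norm(np.cross(X-o,d))),1) for o,d in L])
th=np.radians(-8.6); Rm=np.array([[np.cos(th),-np.sin(th)],[np.sin(th),np.cos(th)]]); t=np.array([619.2,23.5])
for k,X in W.items(): print(k,"base frame",np.round(Rm.T@(X[:2]-t),1))
d=W["ball"]-W["lens"]; print("tray yaw (lens-ball)",np.degrees(np.arctan2(-d[0],d[1])))
m1=(W["bar1a"]+W["bar1b"])/2; m2=(W["bar2a"]+W["bar2b"])/2; d=m2-m1; print("bar yaw",np.degrees(np.arctan2(d[1],d[0])),"mid",(m1+m2)/2)
# overlays
M=[]
for n,x0,y0,w in [("scene",160,180,120),("top",250,40,120)]:
    c=r.capture(n); s=5; im=cv2.resize(c["color"][y0:y0+w,x0:x0+w,::-1],None,fx=s,fy=s,interpolation=cv2.INTER_CUBIC)[:560,:395 if n=="scene" else 395].copy()
    def ring(x,y,rad,z):
        C=Rm@[x,y]+t
        q=np.array([proj(c,[C[0]+rad*np.cos(f),C[1]+rad*np.sin(f),z]) for f in np.linspace(0,6.28,25)])
        cv2.polylines(im,[np.int32((q-[x0,y0])*s)],True,(0,255,255),1)
    ring(60,0,9.5,140); ring(60,0,16.5,268); ring(170,0,11,300)
    M.append(im)
cv2.imwrite("pics/ov.png",np.hstack(M)); print(r.read_state()["time"])
```

```text
lens [546.8  -2.5  51.6] miss [0.9, 0.9]
ball [562.3  80.4  61.9] miss [0.3, 0.3]
post [449.6  54.1  82. ] miss [0.0, 0.0]
bar1a [522.9  38.7 113.7] miss [0.3, 0.3]
bar1b [525.5  51.8 111.4] miss [0.2, 0.2]
bar2a [583.6  27.  120.1] miss [0.0, 0.0]
bar2b [584.3  40.7 123.1] miss [0.1, 0.1]
lens base frame [-67.7 -36.5]
ball base frame [-64.8  47.7]
post base frame [-172.3    4.9]
bar1a base frame [-97.5   0.7]
bar1b base frame [-96.9  14. ]
bar2a base frame [-35.7  -1.9]
bar2b base frame [-37.1  11.8]
tray yaw (lens-ball) -10.60489100602111
bar yaw -10.790436438751273 mid [554.06065901  39.55891864 117.07616896]
4.5583
```

View pics/ov.png

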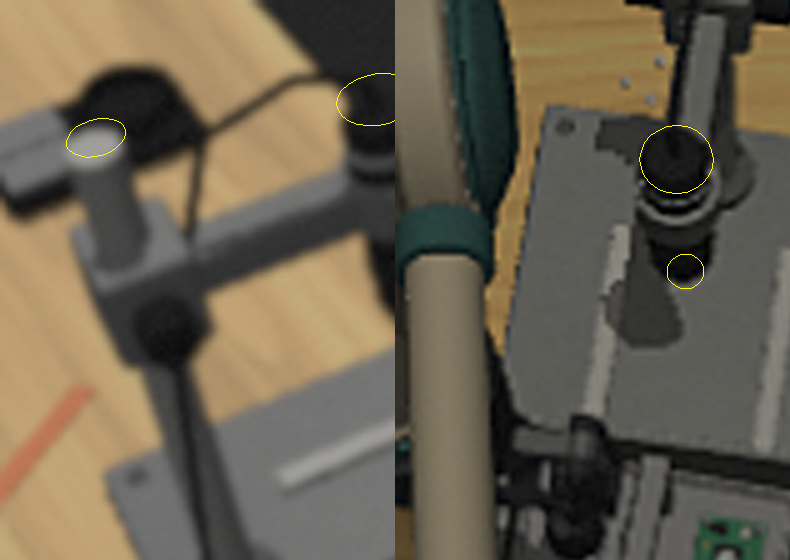

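The predicted tube rings agree with the top view to about 1 px, and the column top agrees in the scene view. The wrist and top cameras differ by about 4 mm, so I'll grip the post and touch the stage's own end stops gently to fix the base frame in robot coordinates.

Run:
```python
from h import *
th=np.radians(-8.6); q=Q(th+np.pi)
ex=np.array([np.cos(th),np.sin(th),0]); ey=np.array([-np.sin(th),np.cos(th),0])
r.goto([448.3,52.3,150],q)
print("down hit",r.move_l([448.3,52.3,73],feed=80,force_limit=10))
print("w",r.move_gripper(5,strength=50),r.read_state()["width"])
S=lambda: r.read_state()
p0=S()["tool_pos"]; print("gripped",p0,S()["grasp_force"],S()["time"],S()["ft_force"])
def stop(d,L,fast):
    p=S()["tool_pos"]
    if fast: r.move_l(p+d*fast,feed=90); p=S()["tool_pos"]
    h=r.move_l(p+d*L,feed=25,force_limit=7); s=S(); print("stop",h,np.round(s["tool_pos"],2),np.round(s["ft_force"],1),"t",round(s["time"],2)); return s["tool_pos"]
a=stop(ey,20,54)
a2=stop(-ex,8,0)
r.move_l(a2+ex*2-ey*3,feed=60)
b=stop(-ey,20,115)
b2=stop(-ex,8,0)
r.move_l(b2+ex*2+ey*3,feed=60)
print(S()["time"])
np.savez("stops.npz",p0=p0,a=a,a2=a2,b=b,b2=b2)
```

```text
down hit False
w False 16.951411725095213
gripped [448.3381009   52.31182184  73.19458126] 48.62641453742981 7.0167 [-0.74454216 -0.41366695  3.03490209]
stop True [458.43 117.02  73.13] [-0.8 -2.2  4.4] t 8.32
stop True [458.41 116.92  73.18] [1.  0.6 1.1] t 8.55
stop True [440.63 -12.02  73.13] [0.7 2.6 3.6] t 10.79
stop True [438.24 -11.52  73.15] [ 1.1  0.  -0.1] t 11.05
11.3
```

```bash
cat >> h.py <<'E'
th=np.radians(-8.9); ex=np.array([np.cos(th),np.sin(th),0]); ey=np.array([-np.sin(th),np.cos(th),0])
X0,Y0=434.77,121.41   # tool·ex, tool·ey with the stage at (0,0), post gripped
def stage(sx,sy,z=73.15): return ex*(X0+sx)+ey*(Y0+sy)+[0,0,z]
E
python3 - <<'E'
from h import *
import pickle
a,b=pickle.load(open("w.pkl","rb"))
pts={"lens":((198,376),(172,354),55),"ball":((435.5,388),(396,374),61),"post":((353,71),(249,72),85)}
m={k:[at(a,290+p[0]/3,60+p[1]/3,z),at(b,165+q[0]/3,85+q[1]/3,z)] for k,(p,q,z) in pts.items()}
for k in ["lens","ball"]:
    for i in (0,1):
        d=m[k][i]-m["post"][i]; print(k,i,"rel post",round(d@ex,1),round(d@ey,1))
print("post y err",[round(float(x@ey-Y0),1) for x in m["post"]],[np.round(x,1) for x in m["post"]])
# same from the top camera: tube tip, lens, ball are compared in one picture
c=r.capture("top"); 
for k in ["ball_center","sensor_lens"]:
    for d in r.look_for(k,c)[:3]: print(k,round(d["p"],2),np.round(np.array(d["rect"])*[640,400,640,400]).tolist())
E
```

```text
lens 0 rel post 104.7 -40.3
lens 1 rel post 102.8 -40.4
ball 0 rel post 107.2 44.4
ball 1 rel post 108.0 42.8
post y err [0.8, 2.2] [array([449.5,  53.3,  85. ]), array([449.6,  54.7,  85. ])]
ball_center 0.74 [235.0, 116.0, 244.0, 134.0]
sensor_lens 0.73 [301.0, 130.0, 352.0, 145.0]
sensor_lens 0.66 [173.0, 244.0, 230.0, 319.0]
```

Run:
```python
from h import *
import pickle
q=Q(th+np.pi)
r.move_l(stage(3,40.5),attitude=q,feed=80)
r.move_l(stage(131.1,40.5),feed=80)
c=r.capture("scene"); pickle.dump(c,open("s1.pkl","wb"))
print(r.read_state()["time"],r.read_state()["tool_pos"]-stage(131.1,40.5),r.read_state()["ft_force"])
x0,y0,s=190,200,8
im=cv2.resize(c["color"][y0:y0+75,x0:x0+100,::-1],None,fx=s,fy=s,interpolation=cv2.INTER_CUBIC); im=cv2.convertScaleAbs(im,alpha=1.6,beta=15)
cv2.imwrite("pics/s1.png",im)
```

```text
14.6833 [ 0.09109974 -0.09287549  0.02425086] [ 1.26324942 -1.72207447  2.89146415]
```

View pics/s1.png

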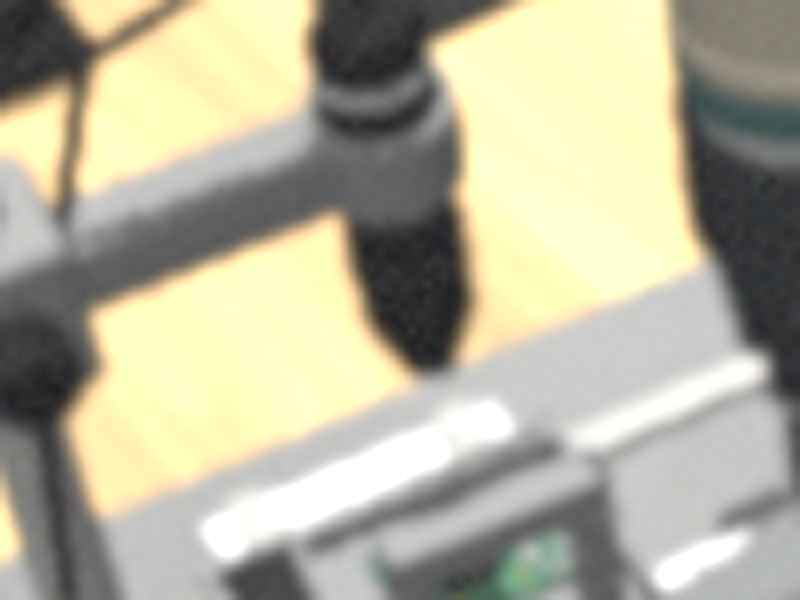

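The tube's lower end is at about (244.4,245.5) in the scene image, and the board is at the bottom edge of the crop. I'll find the lens spot numerically.

Run:
```python
from h import *
import pickle
c=pickle.load(open("s1.pkl","rb"))
L=ex*0
T=at(c,244.4,245.5,140); print("tube tip seen",np.round(T,1))
B=lambda x,y,z: ex*((435-0)*0+x)+ey*y
# base frame from touch: post y=0 <-> Y0 ; base x from top/wrist vision ~ post at 449.5,53.5
px=(np.array([449.5,53.5,0])@ex); print("tube expected",ex*(px+235)+ey*Y0)
u,v=proj(c,[T[0],T[1],55]); print("lens should be at px",u,v)
im=c["color"].astype(int); u0,v0=int(round(u)),int(round(v))
for ch in ("lum","grn"):
    print(ch)
    for y in range(v0-9,v0+10):
        row=im[y,u0-12:u0+13]
        val=row.sum(1)//3 if ch=="lum" else row[:,1]-row[:,0]
        print(y," ".join("%3d"%k for k in val))
print("cols from",u0-12)
```

```text
tube tip seen [682.5  23.2 140. ]
tube expected [681.51768807  16.16678548   0.        ]
lens should be at px 249.17872362822695 269.6865156015311
lum
261 145 131 118 107  93  82  76  67  60  57  62  70  82  92 102 108 114 115 116 116 115 110 105  98  90
262 111 101  93  81  71  63  60  57  60  66  75  90 101 108 113 115 115 115 113 109 105  94  86  76  68
263  83  77  69  64  59  60  66  71  76  86  97 105 112 115 116 115 113 108 101  93  81  73  64  57  54
264  67  65  68  70  75  79  87  95  99 106 110 114 116 113 110 107  98  88  81  69  61  55  53  52  51
265  73  82  89  95  97 101 105 110 113 115 114 112 109 103  95  85  74  65  59  53  52  53  55  55  52
266  92 102 109 112 112 113 115 114 114 112 106 100  92  82  73  63  54  53  55  56  60  65  71  69  59
267 102 111 114 115 117 115 113 110 104  97  88  77  69  59  56  50  51  56  68  75  74  80  86  85  71
268  99 107 114 115 113 109 101  93  84  75  64  58  54  51  50  51  55  70  89  99  91  85  90  89  72
269  88  97 106 105  99  89  79  69  61  57  52  49  49  47  49  50  60  80  95 104  95  88  93  90  77
270  77  79  
[... 2320 characters left out ...]
 5   4  10  14  15  20  24  28  28  26  25  19  12   5   3   0
274   3   1   0  -1   0   0   1   6   6   6   7  12  17  17  19  20  22  21  18  14   7   3   1  -1  -1
275   0   0   1   0   1   0   1   4   7  10   9  12  15  17  14  12  11   9   6   3   1   0   0   0   0
276   0   0   0   1   0  -1   0   2   6  10  11  10  13  11   6   5   2   2   0   0   0  -1   0  -1   0
277   0  -1   1   0   0   0   1   2   7  11  10   8   6   5   2   2   0   0   0   0   0   0   0   0   0
278  -2   0   0  -1   2   0   1   1   3   5   6   2   1   1   0   1   0  -1   0   0   0   1   0   0  -1
279   0  -1   0   0   0   1   1   0   0   1   3   1   2   0   0   0   1   0   0   0   0  -1   0   0  -1
cols from 237
```

Run:
```python
from h import *
import pickle
c=r.capture("top"); o=lambda x,y:(230+x/3.2,40+y/3.2)
im=cv2.imread("pics/top0.png")
def cen(x0,x1,y0,y1,f):
    g=im[y0:y1,x0:x1].astype(float); w=f(g); w[w<0]=0; yy,xx=np.mgrid[y0:y1,x0:x1]; return (w*xx).sum()/w.sum(),(w*yy).sum()/w.sum()
dark=lambda g:70-g.mean(2)
gre=lambda g:g[:,:,1]-g[:,:,2]-12
L=cen(306,326,140,166,gre); Bl=cen(278,294,137,155,lambda g:60-g.mean(2)); print("board",L,"ball",Bl)
P=at(c,*o(209,466),85); print("post",np.round(P,1))
for n,uv,z in [("board c",L,50),("ball",Bl,61),("lens",o(275,358),55)]:
    d=at(c,*uv,z)-P; print(n,"rel post",round(d@ex,1),round(d@ey,1))
tip=at(c,307.0,93.6,140); d=tip-P; print("tip rel post (235,0)",round(d@ex,1),round(d@ey,1))
c=pickle.load(open("s1.pkl","rb")); T=at(c,244.5,244,140); print("scene tip",np.round(T,1),"ex,ey",T@ex,T@ey-Y0)
g=c["color"]; 
for k in ["ball_center","tray","sensor_lens"]:
    pass
# ball in scene: dark blob near prediction
p=ex*(449.5*ex[0]+53.5*ex[1]+131.1+107.6)+ey*(Y0+40.5+43.5); u,v=proj(c,[p[0],p[1],61]); print("ball pred px",u,v)
u0,v0=int(u),int(v)
for y in range(v0-13,v0+14): print(y," ".join("%3d"%k for k in g[y,u0-13:u0+14].mean(1)))
print("from",u0-13)
```

```text
board (np.float64(315.88148788927333), np.float64(152.419261822376)) ball (np.float64(285.4344329436294), np.float64(146.0330627745923))
post [448.2  51.5  85. ]
board c rel post 105.1 -39.0
ball rel post 108.3 45.9
lens rel post 105.5 -39.2
tip rel post (235,0) 234.7 2.3
scene tip [679.8  19.4 140. ] ex,ey 668.6588079177822 2.945672223977496
ball pred px 261.3550074039787 291.27342540674726
278  58  60  59  62  62  66  80  99 113 117 117 117 117 111  95  71  52  51  50  50  54  60  62  60  59  59  62
279  61  63  65  63  63  65  75  92 108 115 116 116 116 112  98  72  55  47  51  52  55  60  63  63  60  58  58
280  64  63  64  62  64  64  70  85 104 113 116 117 116 111  96  73  56  51  52  54  59  62  62  64  61  61  58
281  62  64  62  63  62  62  69  87 104 113 115 113 111 106  91  71  60  56  58  59  60  63  62  62  63  60  58
282  61  62  64  62  63  64  73  92 108 113 109 103  96  89  80  69  60  60  61  62  62  61  64  63  62  63  60
283  60  64  63  62  63  63  72  88 103 101  92  83  74  71  69  63  63  62  63  65  65  63  64  63  63  62  62
284  61  61  64  63  62  62  67  
[... 1627 characters left out ...]
 97 112 115 118 117
299 117 115 116 116 117 117 112 100  76  57  42  34  29  27  25  28  36  40  47  54  66  84 105 115 117 117 117
300 117 115 117 115 117 116 113 104  85  67  53  50  46  43  42  46  50  52  55  59  71  92 110 117 117 116 114
301 116 116 115 116 116 117 114 106  87  69  61  60  57  55  54  58  57  60  61  69  81  99 112 114 113 110 103
302 116 117 116 116 116 117 115 109  94  79  66  63  61  59  60  61  64  65  73  88  98 105 110 106 100  92  80
303 116 116 116 117 115 117 115 114 106  94  82  77  75  70  67  69  75  80  90 101 104 100  95  88  78  68  58
304 117 115 117 117 118 116 117 115 114 108 103  99  97  91  86  89  96  98  98  98  91  81  73  65  56  48  46
from 248
```

Independent measurements agree: relative to the tube tip the lens is at (131,40.5) from the wrist and touch data, and (129.3,41.4) from the top view. The ball gives (127,-43.5) from both. I'll make the small correction, pause, move to the ball and check it.

Run:
```python
from h import *
r.move_l(stage(130.4,40.8),feed=20); r.dwell(1.4)
r.move_l(stage(127.0,-43.5),feed=70)
c=r.capture("scene")
T=np.array(at(c,244.5,244,140)); u,v=proj(c,[T[0],T[1],61]); print("ball should be px",u,v)
g=c["color"].mean(2); u0,v0=int(u),int(v)
m=(g[v0-14:v0+15,u0-14:u0+15]<42).astype(np.uint8)
n,l,s,cc=cv2.connectedComponentsWithStats(m)
for i in range(1,n):
    if s[i,4]>20: print(s[i]+[u0-14,v0-14,0,0,0],cc[i]+[u0-14,v0-14], "off mm", [round(float(x),1) for x in ((at(c,s[i,0]+u0-14+(s[i,2]-1)/2,s[i,1]+v0-14+(s[i,3]-1)/2,61)-T)@np.array([ex,ey]).T)])
for y in range(v0-14,v0+15): print(y," ".join("%3d"%k for k in g[y,u0-14:u0+15]))
print("from",u0-14,r.read_state()["time"])
```

```text
ball should be px 248.93777055310562 266.5755829785518
[241 260  13  13 128] [247.5859375 266.390625 ] off mm [3.2, -4.1]
252  72  73  73  74  74  75  77  79  85  92  95 101 108 108 100  81  59  50  48  51  65  82  88  77  72  85  96  99 100
253  71  73  77  78  78  84  91  96 101 107 110 112 112 113 105  89  64  51  50  50  57  70  74  67  59  64  78  92  99
254  67  76  85  93  95 100 108 108 111 113 113 114 113 112 108  93  69  53  49  48  52  59  64  62  58  60  67  85  96
255  71  85  99 108 109 111 113 113 113 113 113 114 112 113 110  94  71  53  48  50  50  53  56  60  59  58  63  76  89
256  82  99 108 112 112 112 113 113 114 113 113 113 113 112 109  93  69  55  51  51  53  52  59  60  61  59  60  65  77
257  91 108 112 113 114 113 112 114 114 112 113 112 114 110 105  89  70  58  55  54  58  57  59  63  62  60  58  56  65
258  92 107 113 114 112 113 112 114 112 112 110 107 105  98  89  77  66  60  58  60  63  67  72  71  68  63  60  56  57
259  87 106 113 112 113 113 114 113 112 108  99  90  82  73  63  57  53  57  59  61  68  80  90  91  81  69  60  57  56
260  81 101 111 11
[... 1818 characters left out ...]
 89  70  60  60  60  59  58  60  60  59  61  68  85 103 111 110 107 100  90  82  74
276 113 113 113 114 114 112 108  98  82  67  62  60  59  61  59  58  60  60  60  68  79  96 102 100  91  80  71  62  55
277 112 113 111 113 112 111 102  85  70  62  60  62  61  59  60  60  60  61  60  62  68  80  85  79  69  60  51  47  43
278 113 113 113 113 113 108  95  75  62  60  61  61  62  61  62  62  60  59  58  57  58  61  62  60  51  47  43  40  38
279 112 112 113 113 111 102  82  67  61  62  61  63  60  61  61  57  58  56  53  51  49  52  48  45  44  39  36  38  35
280 105 110 113 112 107  94  75  64  62  61  62  63  62  58  58  56  54  54  50  49  47  44  42  39  38  38  37  46  55
from 234 17.7917
```

Run:
```python
from h import *
c=r.capture("scene"); g=c["color"].mean(2)
for y in range(228,252): print(y," ".join("%3d"%k for k in g[y,228:258]))
# predicted silhouette of the narrow end for a tip centred at the expected world place
P=ex*(435.8+235)+ey*Y0
print("pred tip px",proj(c,[P[0],P[1],140]),"pred ball below",proj(c,[P[0],P[1],61]),"axis at 160",proj(c,[P[0],P[1],160]))
```

```text
228 104 118 130 129 106  65  33  30  35  32  33  31  28  25  21  21  15  16  25  60 103 129 140 144 145 147 150 153 156 158
229 128 137 144 137 111  69  29  22  18  25  19  20  22  18  17  20  19  13  24  55  96 124 138 141 143 144 147 148 152 155
230 140 143 144 140 116  74  34  12  17  16  18  16  16  20   9  17  16  16  19  45  84 118 135 140 141 142 144 147 148 152
231 143 142 145 140 118  81  43  17  16  15  15  17  16  18  13  16  21  20  21  40  76 113 134 141 140 141 141 143 146 149
232 142 142 142 139 120  85  46  23  18  19  21  18  15  13  19  22  12  17  18  39  71 107 129 139 139 139 139 141 143 147
233 141 141 142 140 126  94  53  24  18  13  21  16  21  22  17  23  15  23  16  34  66  99 121 133 139 140 140 140 142 143
234 144 143 142 141 133 107  68  31  21  18  16  22  17  22  21  19  15  15  14  29  59  91 113 122 132 140 141 138 140 142
235 146 143 142 141 135 114  79  43  22  20  17  20  16  19  16  18  15  12  14  23  51  81 102 112 124 138 142 144 142 140
236 146 144 141 139 131 115  86  53  27  16  16  21  20  19  21  12  14  14  18  19  39  67  85  97 117 134 
[... 1299 characters left out ...]
  78  51  37  52  59  64  65  70  78  78  69  53  49  49  51  52  64  82  98 109
248  48  49  49  51  46  47  66  85  91  86  66  50  50  61  72  75  75  80  81  74  61  50  48  48  48  53  64  76  88 103
249  49  47  51  51  49  43  49  58  64  65  57  59  64  71  74  75  76  78  75  70  64  53  48  50  50  54  66  74  81  92
250  49  49  47  53  54  51  48  52  57  63  66  73  75  74  73  73  72  74  78  80  79  65  52  47  51  54  67  82  83  85
251  49  47  47  51  57  62  64  65  69  73  74  75  76  73  74  75  77  84  94  98  93  76  57  48  50  54  68  87  91  82
pred tip px [243.10059525 243.55861941] pred ball below [247.60952976 266.13358047] axis at 160 [241.87705702 237.42346299]
```

The ball stands where the prediction puts it: measured (247.5,266.2), predicted (247.6,266.1), with the tip at (243,243.5). Next I pause, pull the stage out, release the post and look at the bar.

Run:
```python
from h import *
import pickle
r.dwell(1.4)
r.move_l(stage(2,0),feed=70)
print("stop",r.move_l(stage(-6,0),feed=25,force_limit=7)); s=r.read_state(); print(s["tool_pos"]@ex-X0,s["tool_pos"]@ey-Y0)
r.move_gripper(85); p=r.read_state()["tool_pos"]
r.move_l([p[0],p[1],200],feed=150)
q2=Q(np.radians(-11)+np.pi)
P=ex*(435.5+105.8)+ey*(Y0+2); print("bar target",P)
r.goto([P[0]-40,P[1],260],q2)
c=r.capture("wrist"); pickle.dump(c,open("w3.pkl","wb"))
im=c["color"][:,:,::-1].copy()
tx=np.array([np.cos(np.radians(-11)),np.sin(np.radians(-11)),0]); ty=np.array([-tx[1],tx[0],0])
f=np.array([proj(c,P+[0,0,119]+sx*33*tx+sy*7*ty) for sx,sy in [(1,1),(1,-1),(-1,-1),(-1,1)]])
cv2.polylines(im,[np.int32(f*8)],True,(0,255,255),1,shift=3)
b=np.array([proj(c,P+[0,0,61]+42*ty+17*(np.cos(t)*tx+np.sin(t)*ty)) for t in np.linspace(0,6.3,20)])
cv2.polylines(im,[np.int32(b*8)],True,(0,0,255),1,shift=3)
m=f.mean(0).astype(int); x0=max(0,m[0]-120); y0=max(0,m[1]-100)
cv2.imwrite("pics/w3.png",cv2.resize(im[y0:y0+200,x0:x0+240],None,fx=3,fy=3,interpolation=cv2.INTER_CUBIC)); print(f,x0,y0,r.read_state()["time"])
```

```text
stop True
0.026028927609218044 0.010006630075466205
bar target [553.87548411  38.17939493   0.        ]
[[334.59303085 272.54056073]
 [318.40898216 272.54842859]
 [318.30365141 199.90542906]
 [335.65321093 199.89351577]] 206 136 23.7
```

View pics/w3.png

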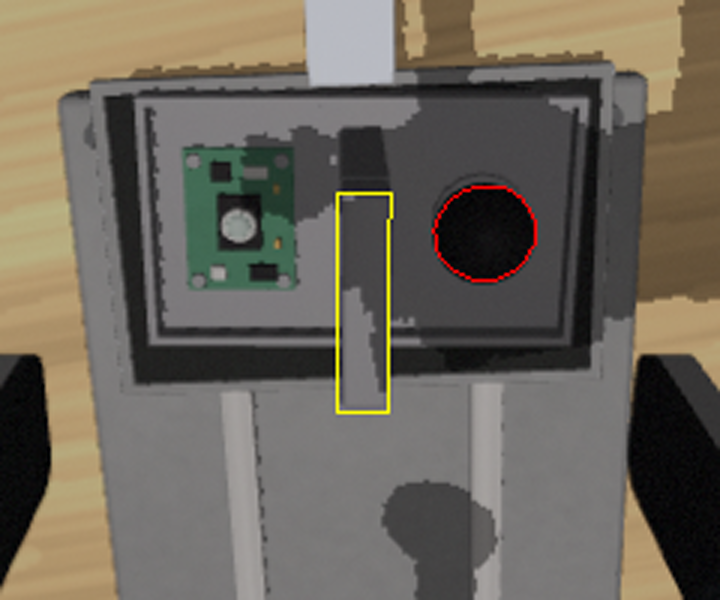

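The overlay matches: the bar outline and the ball ring lie on the real ones, and the ball is in its pocket. Now I grip, lift and carry the tray.

Run:
```python
from h import *
S=r.read_state; P=[553.9,38.2]
q2=Q(np.radians(-11)+np.pi)
r.goto([*P,185],q2)
print("hit",r.move_l([*P,117],feed=70,force_limit=8))
r.move_gripper(5,strength=80); s=S(); print(s["width"],s["grasp_force"],s["ft_force"],s["tool_pos"])
f0=s["ft_force"]
p=s["tool_pos"]; r.move_l([p[0],p[1],p[2]+8],feed=20); s=S(); print("lift",s["ft_force"]-f0,s["wrist_torque"],s["width"])
r.move_l([P[0]-10,P[1],180],feed=50)
r.move_l([446.3,-327.8,179],feed=90)
r.dwell(0.5); s=S(); print(s["tool_pos"],s["ft_force"],s["width"],s["time"])
for n in ["top","scene"]:
    c=r.capture(n); save(c,n+"_end.png")
    p=s["tool_pos"]; tx=np.array([np.cos(np.radians(-11)),np.sin(np.radians(-11)),0]); ty=np.array([-tx[1],tx[0],0])
    b=np.array([p[0],p[1],123])+42*ty; u,v=map(lambda k:int(round(k)),proj(c,b)); g=c["color"].mean(2)
    print(n,"ball px",u,v)
    for y in range(v-11,v+12): print(y," ".join("%3d"%k for k in g[y,u-11:u+12]))
    m=[d for d in r.look_for("mat",c)[:2]]; print([(round(d["p"],2),np.round(np.array(d["rect"])*[640,400,640,400])) for d in m])
    for k in ["tray","ball_center"]: print(k,[(round(d["p"],2),np.round(np.array(d["rect"])*[640,400,640,400]).tolist()) for d in r.look_for(k,c)[:4]])
```

```text
hit False
12.644721978874385 78.30964922904968 [ 0.79169246 -0.16126839  2.07455272] [554.07459815  38.19657045 117.31411139]
lift [-1.15209956  0.03757564 -5.82678955] [-0.01680037 -0.01791258 -0.01650241] 12.846895290351696
[ 446.31166482 -327.79719554  178.98967768] [-0.06914953 -0.42568032 -2.63751567] 12.71340765473218 32.6
top ball px 427 180
169  57  55  54  52  53  53  54  54  54  53  52  55  54  54  54  54  40  25  39  51  47  35  37
170  54  53  54  56  52  51  53  54  54  53  54  54  53  54  55  56  44  27  39  52  48  32  38
171  55  54  53  52  54  53  54  54  55  54  55  55  56  55  56  56  38  24  30  37  37  27  29
172  53  54  53  53  55  54  55  56  57  57  50  53  49  58  58  56  26  15  22  22  22  14  21
173  54  55  55  54  54  54  56  59  47  42  29  31  30  43  46  59  23  19  24  26  21  15  23
174  54  54  55  55  55  57  44  41  22   6   7  11  14  11  19  45  25  15  20  19  19   8  26
175  54  52  55  55  53  52  18  10  11  14  13  17  12  11  13  11  23  25  14  18  13  15  23
176  55  52  57  50  54  36  10  13  18  17  16  14  19  16  10   9  15  38  
[... 3529 characters left out ...]
0  60  60  59  58  59  58  57  57  60  60  67  71  72  65  59  56
163  60  62  61  61  62  61  61  61  61  59  61  59  58  55  54  55  59  60  59  56  53  49  50
164  60  62  62  62  62  62  61  61  59  58  57  57  55  53  50  50  50  52  49  49  48  44  45
165  59  61  62  63  61  61  59  57  56  56  52  50  51  50  50  48  47  47  45  43  41  40  38
166  54  60  60  59  58  55  56  53  53  51  52  49  47  48  46  45  45  43  38  41  36  37  35
[(0.73, array([212., 158., 293., 202.]))]
tray [(0.95, [229.0, 131.0, 273.0, 172.0]), (0.78, [293.0, 131.0, 336.0, 160.0]), (0.66, [426.0, 214.0, 508.0, 285.0])]
ball_center [(0.56, [308.0, 307.0, 327.0, 332.0]), (0.49, [247.0, 149.0, 261.0, 163.0])]
```

The ball is seen at its predicted spot in both views, and the tray is held steady and level about 100 mm above the middle of the mat.

Run:
```python
from h import *
r.dwell(0.5); print(abs(r.read_state()["qvel"]).max(),r.hand_in())
```

```text
the job is handed in; nothing more can be done
0.0018210592792289675 None
```

I've handed the job in, but no verdict came back: the lens and then the ball each had a 1.4 s pause under the microscope, the stage was pulled back to its front stop, and the arm holds the tray level and still about 10 cm above the middle of the mat with the ball in its pocket.

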